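Put the slitting saws away in their cassette and case

ROBOT

A 7-joint arm with a two-finger parallel gripper is mounted at the origin on a cart in front of the work surface, level with it; the furniture and walls round the work are solid. World frame = base frame: x ahead of the robot, y to its left, z up, the work surface at z = 0. Lengths are in m, angles in rad, forces in N, time in s.
With the tool pointing down it reaches from about 0.425 to 1.025 m from the base axis. Payload 3.6 kg.
Tool frame: the origin (TCP) lies between the finger pads; the fingertips stand 8 mm ahead of it and the grasp point (between the pads) lies 11 mm behind it (arm.tip_reach is the distance from the TCP to the fingertips, in m); y points along the fingers, z is the direction in which the jaws open and shut, and the axes are right-handed (so a half turn about y gives the same grasp; the last joint's range is limited). The gripper opens to 85 mm and grips with 20 to 120 N. Pads are 22 mm wide; open, the fingers measure 114 mm over their backs; the gripper's body (76 mm by 85 mm) begins 54 mm behind the grasp point. The pads swing forward as they close: fully open they stand 13 mm farther back than shut.
Start: joints at [1.075, 0.591, 0.048, 1.609, -0.033, 0.943, -0.034], TCP at [0.284, -0.667, 0.239] pointing down, gripper open.
Joint ranges: [-2.69, 2.69], [-0.47, 2.24], [-1.27, 1.36], [0.19, 2.51], [-1.53, 4.68], [0.08, 2.07], [-3.09, 3.09]. Speed limits (rad/s): [2.57, 2.57, 3.14, 3.14, 3.14, 3.14, 3.14].

INTERFACE

Orientations are given as a unit quaternion [x, y, z, w].
In Python, from cell import arm gives the robot as it stands. The module is installed in compiled form; this text tells all that it offers. Calls block until the motion is done:
- arm.move_pose(position, orientation): joint-space move of the TCP to a pose.
- arm.move_l(position, rot=None, feed=0.15, contact_N=None): straight line of the TCP; rot=None keeps the orientation; feed is the mean speed in m/s. With contact_N (N) it stops when the force on the tool has changed by that much, and returns True; else False.
- arm.move_joints(angles): joint-space move.
- arm.grip(opening, strength=None): finger opening in m; strength is the grip in N (None keeps the last); returns when the fingers have stopped.
- arm.hold(seconds).
- arm.inverse_kinematics(position, orientation): joint angles nearest the present ones, or None.
- arm.get_state(): the state.
- arm.camera(name): name is "side" or "top"; returns (picture, depth): 420x560x3 uint8, red, green, blue; 420x560 float32, m along the optical axis (not along the pixel's ray), 0 where there is no reading.
- arm.get_calibration(name): a dict with "intrinsics" (3x3 intrinsics, pixels), "D" ([k1, k2, p1, p2, k3] as OpenCV has them; the pictures are not rectified), "cam_to_world" (4x4, takes a point from camera to world coordinates). Camera axes: x right, y up, looking along -z (the intrinsics and any distortion apply to the point x, -y, -z); pixel columns grow to the right and rows downward; lengths in m; the calibration is good to about 2 mm. A picture is of the moment at which its call begins. get_calibration takes no time and is no camera call.
A pose or a line that the arm cannot do raises arm.IKError and nothing moves.
- arm.job_done(): hands the job in, once; it reports no verdict.
The state is a dict: "time_s": time; "joint_pos": joint angles; "joint_velocities": joint speeds; "tau": joint torques, N m; "ee_pos": TCP position; "ee_rot": TCP orientation; "ft_force": force on the tool from outside, world axes, zero at the start; "moment": the same for the moment, N m; "width": finger opening in m.
Only numpy, scipy, OpenCV 4.12 (cv2) and the standard library are available. Lean on these libraries where they do the work, as an engineer would, in place of code of your own. Each camera call takes 0.05 s, during which the arm holds its last target. There are 200 camera calls.

TASK

Put the slitting saws away: raise the black keeper knob, draw the aluminium cassette out of the green case, lift every saw off its pin on the wooden board and slide it flat into the cassette, one saw to a slot and right back against the two stops. Then push the loaded cassette fully home in the case, press the keeper fully down in front of the saws, and leave the tools lying about where they are.

Things in the scene. Friction and masses are not known exactly. Their poses are not given: they have to be found in the camera images.
- saw_1: Steel slitting saw: a toothed disc 63 mm across and 5 mm thick with a 16 mm bore, about 0.11 kg; all saws are alike and two to four of them are present. Origin at the centre of the disc (mid-thickness), z along its axis (either face may be up). At the start it lies level on the shoulder of a pin of the cutter board, the pin through its bore.
- saw_2: Steel slitting saw: a toothed disc 63 mm across and 5 mm thick with a 16 mm bore, about 0.11 kg; all saws are alike and two to four of them are present. Origin at the centre of the disc (mid-thickness), z along its axis (either face may be up). At the start it lies level on the shoulder of a pin of the cutter board, the pin through its bore.
- saw_3: Steel slitting saw: a toothed disc 63 mm across and 5 mm thick with a 16 mm bore, about 0.11 kg; all saws are alike and two to four of them are present. Origin at the centre of the disc (mid-thickness), z along its axis (either face may be up). At the start it lies level on the shoulder of a pin of the cutter board, the pin through its bore.
- saw_4: Steel slitting saw: a toothed disc 63 mm across and 5 mm thick with a 16 mm bore, about 0.11 kg; all saws are alike and two to four of them are present. Origin at the centre of the disc (mid-thickness), z along its axis (either face may be up). At the start it lies level on the shoulder of a pin of the cutter board, the pin through its bore.
- cutter_board: Pale wooden board 178 x 148 x 16 mm, fixed; origin on its underside at the middle. Four pins at own x = +-57, y = +-40 mm: a brass shoulder 24 mm wide up to z = 42 mm, where a saw rests (its centre at z = 44.5 mm), above it a steel pin 10 mm thick up to z = 62 mm. A saw must rise 20 mm to come off.
- cassette: Aluminium saw cassette, loose, 0.45 kg, 82 mm high. Own x is the way a saw slides in; origin on the underside below a seated saw's centre. Base plate x -38..42, y +-40, 6 mm thick; back plate at x = 36, y +-30 mm. Four shelves x -24..36, only y +-21 mm: a saw overhangs at both sides and fingers pass beside them. Saws go in from the -x side and stop at two 6 mm rods at x = 26.5, y = +-22 mm.
- slot_1 (a point): Where the centre of a saw lies when seated in slot 1 of the cassette (lowest): 30.5 mm above the cassette's underside. The shelf under it is 2.5 mm lower; the slot is 10 mm high (pitch 14 mm, shelves 4 mm thick). Axes as the cassette's.
- slot_2 (a point): Where the centre of a saw lies when seated in slot 2 of the cassette (second): 44.5 mm above the cassette's underside. The shelf under it is 2.5 mm lower; the slot is 10 mm high (pitch 14 mm, shelves 4 mm thick). Axes as the cassette's.
- slot_3 (a point): Where the centre of a saw lies when seated in slot 3 of the cassette (third): 58.5 mm above the cassette's underside. The shelf under it is 2.5 mm lower; the slot is 10 mm high (pitch 14 mm, shelves 4 mm thick). Axes as the cassette's.
- slot_4 (a point): Where the centre of a saw lies when seated in slot 4 of the cassette (topmost): 72.5 mm above the cassette's underside. The shelf under it is 2.5 mm lower; the slot is open above. Axes as the cassette's.
- handle (a point): Middle of the cassette's black handle block: 10 mm thick along the cassette's x, 36 mm wide along its y, from 6 to 26 mm above the bench. It stands at the cassette's x = -135 mm on a tongue (44 mm wide, 6 mm thick) that runs out in front to x = -145 mm, lower than the lowest slot. Axes as the cassette's.
- case: Green sheet-steel case, fixed: side walls, roof, back, no floor: the cassette slides in along the bench. Own x points from mouth to back. With the cassette fully home both origins coincide. Inside 85 mm wide (2.5 mm play each side of the cassette), 89 mm high; outside 94 mm high. Back wall at x = 42, mouth at x = -36 mm, side lips flared out to x = -48 mm. At home the handle sticks out.
- keeper (a joint): Height of the keeper above its lowest place, m: 0 = fully down (locked), 0.085 = fully up. A steel rod 8 mm thick in a bush on the case roof, at the case's x = -45, y = 0. Down, its tip is 12 mm above the bench, just in front of the saws, and keeps them and the cassette in; fully up it clears the mouth. About 4 N moves it; friction holds it where it is left.
- keeper_knob (a point): Middle of the keeper's black round knob: 26 mm across, 24 mm high, axis upright; 132 mm above the bench when down, 217 mm when fully up. Under it the bush (22 mm across) ends 112 mm above the bench.
- bench_carton: Open cardboard carton, fixed furniture behind the work, to be kept clear of (arm and gripper too). Its front wall leans out towards the robot to world x = 0.55 m between y = -0.23 and 0.10 m, about 115 mm high; its left flap reaches out to y = 0.20 m at x = 0.60 to 0.75 m, 90 to 160 mm high; its right flap to y = -0.37 m behind x = 0.58 m. Its back is up to 240 mm high.
- brass_bar: Hexagonal brass bar, 22 x 100 x 25 mm, loose on the bench, origin on its underside at the middle; a bystander to be left where it is.
- flux_brush: Small brush with a wooden handle, 15 x 150 x 9 mm, loose on the bench, origin on its underside at the middle; a bystander to be left where it is.
- driver_wood: Screwdriver with a wooden handle, 24 x 185 x 27 mm, loose on the bench, origin on its underside at the middle; a bystander to be left where it is.
- block_123: Drilled grey steel setting block, 50 x 75 x 25 mm, loose on the bench, origin on its underside at the middle; a bystander to be left where it is.
- drill_chuck: Dark keyed drill chuck standing upright, 44 mm across, 62 mm high, loose on the bench, origin on its underside at the middle; a bystander to be left where it is.
Things that resemble listed ones, but are neither listed nor needed, are in the scene too. What is shaped like the saw_2 but blue or orange is not meant.

How it is judged:
On the way:
1. every saw lies in a slot of the cassette, back against the stops, while the cassette is still outside the case (horizontal distance between each of saw_1, saw_2, saw_3, saw_4 and cassette below 0.006 m and angle between the z axis of each of saw_1, saw_2, saw_3, saw_4 and the z axis of cassette, either way round below 0.1 rad and (z of saw_1 in the frame of cassette between 0.0275 and 0.0335 m or z of saw_1 in the frame of cassette between 0.0415 and 0.0475 m or z of saw_1 in the frame of cassette between 0.0555 and 0.0615 m or z of saw_1 in the frame of cassette between 0.0695 and 0.0755 m) and (z of saw_2 in the frame of cassette between 0.0275 and 0.0335 m or z of saw_2 in the frame of cassette between 0.0415 and 0.0475 m or z of saw_2 in the frame of cassette between 0.0555 and 0.0615 m or z of saw_2 in the frame of cassette between 0.0695 and 0.0755 m) and (z of saw_3 in the frame of cassette between 0.0275 and 0.0335 m or z of saw_3 in the frame of cassette between 0.0415 and 0.0475 m or z of saw_3 in the frame of cassette between 0.0555 and 0.0615 m or z of saw_3 in the frame of cassette between 0.0695 and 0.0755 m) and (z of saw_4 in the frame of cassette between 0.0275 and 0.0335 m or z of saw_4 in the frame of cassette between 0.0415 and 0.0475 m or z of saw_4 in the frame of cassette between 0.0555 and 0.0615 m or z of saw_4 in the frame of cassette between 0.0695 and 0.0755 m) and x of cassette in the frame of case below -0.08 m), for 0.2 s.
At the end, for the whole second after the job is handed in: Every saw present lies flat (0.1 rad) in a slot of the cassette, its centre within 6 mm sideways and 3 mm in height of the seated place, and the cassette stands on the bench in the case, within 4 mm of home and at rest, the keeper down (below 6 mm) (horizontal distance between each of saw_1, saw_2, saw_3, saw_4 and cassette below 0.006 m and angle between the z axis of each of saw_1, saw_2, saw_3, saw_4 and the z axis of cassette, either way round below 0.1 rad and (z of saw_1 in the frame of cassette between 0.0275 and 0.0335 m or z of saw_1 in the frame of cassette between 0.0415 and 0.0475 m or z of saw_1 in the frame of cassette between 0.0555 and 0.0615 m or z of saw_1 in the frame of cassette between 0.0695 and 0.0755 m) and (z of saw_2 in the frame of cassette between 0.0275 and 0.0335 m or z of saw_2 in the frame of cassette between 0.0415 and 0.0475 m or z of saw_2 in the frame of cassette between 0.0555 and 0.0615 m or z of saw_2 in the frame of cassette between 0.0695 and 0.0755 m) and (z of saw_3 in the frame of cassette between 0.0275 and 0.0335 m or z of saw_3 in the frame of cassette between 0.0415 and 0.0475 m or z of saw_3 in the frame of cassette between 0.0555 and 0.0615 m or z of saw_3 in the frame of cassette between 0.0695 and 0.0755 m) and (z of saw_4 in the frame of cassette between 0.0275 and 0.0335 m or z of saw_4 in the frame of cassette between 0.0415 and 0.0475 m or z of saw_4 in the frame of cassette between 0.0555 and 0.0615 m or z of saw_4 in the frame of cassette between 0.0695 and 0.0755 m) and x of cassette in the frame of case between -0.004 and 0.004 m and angle between the x axis of cassette and the x axis of case, either way round below 0.08 rad and linear speed of cassette below 0.01 m/s and height (world z) of cassette below 0.004 m and value of joint keeper below 0.006 m); the robot touches nothing.
It fails at once if a bystander (brass bar, brush, screwdriver, setting block, drill chuck) is moved more than 4 cm (distance of any of brass_bar, flux_brush, driver_wood, block_123, drill_chuck from where it was at the start of the episode above 0.04 m).
Of saw_1, saw_2, saw_3, saw_4 only 2 to 4 are there at a start; the rules pass over those that are not, and their reading is None.
At some moment in a run one of cassette may be knocked a few centimetres aside while the robot is not near it.
Once in a run the grip may slacken for a moment while it holds something.
It also fails if it takes over 210 s, if anything falls off the work surface, if the arm or the gripper's body presses on something with over 40 N, if the wrist force passes 120 N, or if a joint passes its speed limit or range.

## Working session

There is one attempt and no reset: what is moved stays moved. The work goes in short steps, each a Python script; the robot and the scene stay as the last script left them, time stands still between calls to the robot, and variables do not carry over. Pictures are saved under pics/ and viewed, about 12 in all and at most 16, crops included, and the job is handed in when it is done.

```bash
mkdir -p pics; cat > h.py <<'E'
import numpy as np, cv2
from cell import arm
from scipy.spatial.transform import Rotation as R
def snap(n):
    im,d=arm.camera(n); np.savez('last_%s.npz'%n,im=im,d=d); return im,d
def load(n):
    z=np.load('last_%s.npz'%n); return z['im'],z['d']
def cloud(n,d):
    c=arm.get_calibration(n);K=np.array(c['intrinsics'],float);D=np.array(c['D'],float);T=np.array(c['cam_to_world'])
    v,u=np.mgrid[0:d.shape[0],0:d.shape[1]]
    p=cv2.undistortPoints(np.stack([u,v],-1).reshape(-1,1,2).astype(float),K,D).reshape(d.shape+(2,))
    P=np.stack([p[...,0]*d,-p[...,1]*d,-d],-1)
    W=P@T[:3,:3].T+T[:3,3]; W[d==0]=np.nan
    return W
def proj(n,P):
    c=arm.get_calibration(n);K=np.array(c['intrinsics'],float);D=np.array(c['D'],float);T=np.linalg.inv(np.array(c['cam_to_world']))
    q=np.atleast_2d(P)@T[:3,:3].T+T[:3,3]; q=q*[1,-1,-1]
    return cv2.projectPoints(q,np.zeros(3),np.zeros(3),K,D)[0].reshape(-1,2)
def save(im,name,box=None,s=1):
    if box: im=im[box[1]:box[3],box[0]:box[2]]
    cv2.imwrite('pics/'+name,cv2.resize(im[...,::-1],None,fx=s,fy=s,interpolation=cv2.INTER_CUBIC))
E
python3 - <<'E'
from h import *
for n in('top','side'):
    im,d=snap(n); save(im,n+'0.png',s=1.4); print(n,np.array(arm.get_calibration(n)['cam_to_world']).round(3).tolist(),arm.get_calibration(n)['intrinsics'])
s=arm.get_state();print(s)
print(R.from_quat(s['ee_rot']).as_matrix().round(2),arm.tip_reach)
E
```

```text
top [[0.243, 0.93, -0.275, 0.226], [-0.97, 0.232, -0.072, -0.151], [-0.003, 0.284, 0.959, 1.242], [0.0, 0.0, 0.0, 1.0]] [[402.72424189   0.         277.96239426]
 [  0.         402.72424189 209.57246932]
 [  0.           0.           1.        ]]
side [[0.9, 0.306, -0.311, 0.059], [-0.436, 0.632, -0.641, -1.11], [0.0, 0.712, 0.702, 1.265], [0.0, 0.0, 0.0, 1.0]] [[543.49305421   0.         281.23226106]
 [  0.         543.49305421 207.5618109 ]
 [  0.           0.           1.        ]]
{'time_s': 0.1, 'joint_pos': array([ 1.07547969,  0.59205719,  0.04829512,  1.60973558, -0.03329834,
        0.94271538, -0.03372928]), 'joint_velocities': array([ 0.0006377 , -0.00185114,  0.00128027, -0.00224454, -0.00026883,
       -0.00198242,  0.00048306]), 'tau': array([ 4.36524278e-03, -5.49994791e+01,  1.55348875e+00, -1.98824573e+01,
        9.72288544e-03,  3.82661427e-03, -2.76227627e-07]), 'ee_pos': array([ 0.2832572 , -0.6665511 ,  0.23821794]), 'ee_rot': array([-0.14131877,  0.69360139, -0.69215725,  0.1409413 ]), 'ft_force': array([-0.45808425,  0.59647618, -0.16679116]), 'moment': array([ 0.02016579,  0.00264548, -0.00359787]), 'width': 0.08549868481880925}
[[-0.92 -0.    0.39]
 [-0.39  0.   -0.92]
 [ 0.   -1.   -0.  ]] 0.008
```

View pics/top0.png

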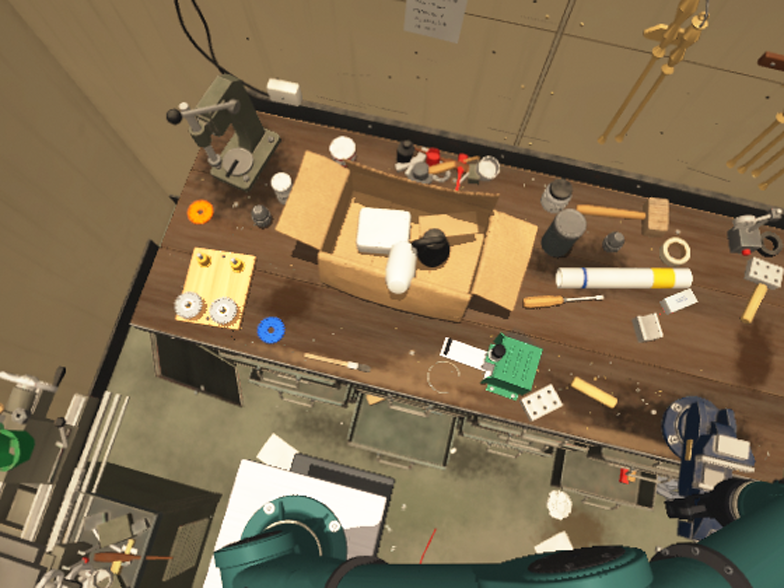

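View pics/side0.png

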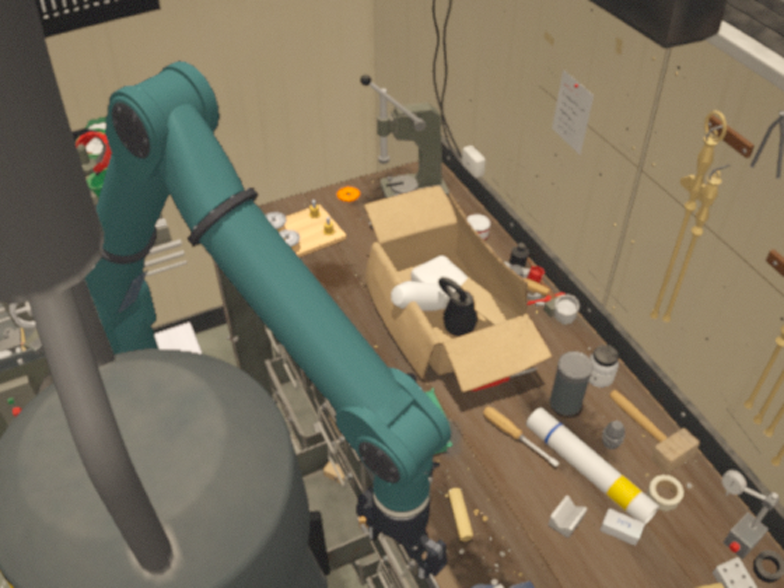

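Top view: two steel saws on the board at (190,304) and (224,311). The lookalikes are the orange disc (200,211) and the blue disc (270,329), which I leave. The case is at (515,363), the knob at (497,351), and the handle's black end at (446,346). Next, a close crop of the board and case.

```bash
python3 - <<'E'
from h import *
im,d=load('top')
a=cv2.resize(im[170:242,115:205],None,fx=4.2,fy=4.2,interpolation=cv2.INTER_CUBIC)
b=cv2.resize(im[225:300,305:395],None,fx=4.2,fy=4.2,interpolation=cv2.INTER_CUBIC)
c=np.zeros((320,780,3),np.uint8); c[:a.shape[0],:a.shape[1]]=a; c[:b.shape[0],390:390+b.shape[1]]=b
save(c,'crop1.png')
W=cloud('top',d)
for nm,(u,v) in dict(saw1=(136,222),saw2=(161,227),knob=(355,250),handle=(318,247),roof=(372,258),board=(150,200),carton=(290,215),bench=(240,290)).items():
    print(nm,W[v,u].round(3))
x,y,z=W[...,0],W[...,1],W[...,2]
def comp(m,nm):
    n,l,s,c=cv2.connectedComponentsWithStats(m.astype(np.uint8))
    for i in range(1,n):
        if s[i,4]>40:
            q=W[l==i]; r=cv2.minAreaRect((q[:,:2]*1000).astype(np.float32)); print(nm,c[i].round(1),s[i,4],'mean',q.mean(0).round(4),'rect',np.round(r[0],1),np.round(r[1],1),round(r[2],1))
near=(x<.75)
comp((z>.03)&(z<.065)&(y>.2)&near,'saws')
comp((z>.010)&(z<.022)&(y>.2)&near,'board')
comp((z>.085)&(z<.1)&(y<-.1)&(x<.55),'roof')
comp((z>.105)&(z<.18)&(y<-.1)&(x<.55),'knob')
comp((z>.015)&(z<.04)&(y<.0)&(x<.5)&(y>-.3),'handle')
comp((z>.003)&(z<.014)&(y<.0)&(x<.5)&(y>-.3),'tongue')
E
```

```text
saw1 [0.423 0.353 0.05 ]
saw2 [0.428 0.274 0.045]
knob [ 0.478 -0.304  0.147]
handle [ 0.488 -0.209  0.026]
roof [ 0.479 -0.363  0.094]
board [0.508 0.346 0.019]
carton [ 0.558 -0.103  0.056]
bench [ 0.362  0.09  -0.857]
saws [  3.9 102.7] 153 mean [0.7144 0.9593 0.0456] rect [704.9 959.7] [13.1 88.3] 88.2
saws [201.8 138.9] 44 mean [0.7423 0.2391 0.0473] rect [742.7 240.3] [ 9.1 33.8] 11.2
saws [185.9 152.6] 132 mean [0.6824 0.2742 0.0491] rect [684.6 275.9] [33.2 41.9] 50.1
saws [143.7 183.9] 56 mean [0.5483 0.374  0.0444] rect [549.  376.2] [21.2 23. ] 44.5
saws [168.4 187.8] 51 mean [0.555  0.2926 0.044 ] rect [555.3 292.8] [20.9 20.7] 58.2
saws [134.  217.3] 288 mean [0.436  0.3652 0.0469] rect [437.4 366.1] [59.7 59.2] 52.4
saws [158.9 221.3] 306 mean [0.4429 0.2854 0.0468] rect [442.4 286. ] [60.2 62.5] 22.8
saws [ 32.6 322.8] 436 mean [0.0587 0.5514 0.0471] rect [ 73.3 545.6] [142.6  86.8] 24.2
saws [ 13.8 402.2] 713 mean [-0.1577  0.5198  0.0492] rect [-155.   523.2] [ 91.  113.6] 16.0
saws [ 40.2 409.3] 43 mean [-0.154   0.4382  0.0495] rect [-155.3  438.8] [23.4 10. ] 15.1
[... 854 characters left out ...]
063  0.1396] rect [ 479.7 -307.4] [22.9 23.3] 17.3
knob [517.  320.4] 1031 mean [ 0.395  -0.7666  0.1448] rect [ 406.  -775.3] [106.6  86.9] 89.4
knob [499.6 348.6] 107 mean [ 0.3122 -0.7318  0.1365] rect [ 317.5 -742. ] [21.6 53.7] 23.1
knob [503.3 376.4] 228 mean [ 0.245  -0.7561  0.1243] rect [ 245.5 -755.6] [36.6 45.5] 51.7
handle [228.5 378.9] 196 mean [ 0.0564 -0.0459  0.0258] rect [ 62.1 -53.4] [98.2 52.3] 49.7
tongue [331.9 254.1] 311 mean [ 0.4809 -0.2562  0.0064] rect [ 479.  -247.1] [ 41.9 105.7] 0.1
tongue [254.6 261.4] 85 mean [ 0.4005 -0.0297  0.0078] rect [399.3 -29.3] [19.6 55.4] 6.3
tongue [234.5 376.2] 390 mean [ 0.0656 -0.0593  0.0113] rect [ 64.8 -60.2] [140.4  51.9] 47.8
```

View pics/crop1.png

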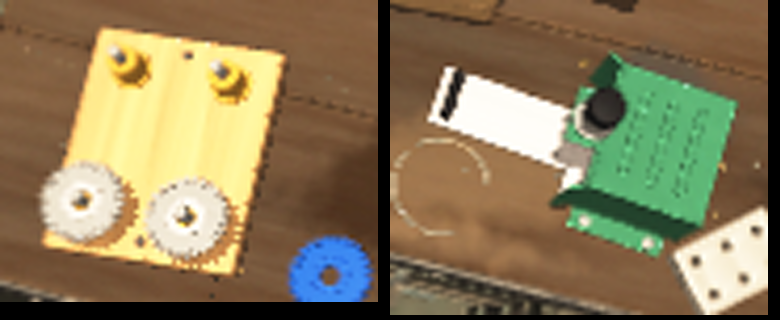

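```bash
python3 - <<'E'
from h import *
im,d=load('top');W=cloud('top',d);x,y,z=W[...,0],W[...,1],W[...,2]
def rep(m,nm):
    q=W[m]; r=cv2.minAreaRect((q[:,:2]*1000).astype(np.float32)); print(nm,len(q),'mean',q.mean(0).round(4),'min',q.min(0).round(3),'max',q.max(0).round(3),np.round(r[0],1),np.round(r[1],1),round(r[2],1)); return q
box=(x>.42)&(x<.54)
rep(box&(z>.018)&(z<.032)&(y>-.25)&(y<-.17),'handle')
t=rep(box&(z>.003)&(z<.010)&(y>-.24)&(y<-.19+.01),'tongue far')
q=rep(box&(z>.0895)&(z<.099)&(y<-.3),'roof')
T=W[box&(z>.003)&(z<.010)&(y>-.29)&(y<-.19)]
for lo in np.arange(-.29,-.19,.02):
    s=T[(T[:,1]>lo)&(T[:,1]<lo+.02)]; 
    if len(s): print('tongue',round(lo,2),np.percentile(s[:,0],[2,98]).round(4))
for lo in np.arange(-.40,-.30,.02):
    s=q[(q[:,1]>lo)&(q[:,1]<lo+.02)]; 
    if len(s): print('roof',round(lo,2),s[:,0].min().round(4),s[:,0].max().round(4),s[:,2].mean().round(4))
for lo in np.arange(.43,.53,.02):
    s=q[(q[:,0]>lo)&(q[:,0]<lo+.02)]; 
    if len(s): print('roofx',round(lo,2),s[:,1].min().round(4),s[:,1].max().round(4))
rep((z>.136)&(z<.18)&(abs(y+.307)<.03)&(abs(x-.479)<.03),'knobtop')
s=arm.get_state()
for a in(0,np.pi):
    zz=np.array([np.cos(a),np.sin(a),0]);yy=np.array([0,0,-1.]);M=np.stack([np.cross(yy,zz),yy,zz],1)
    for p in([.479,-.307,.125],[.437,.366,.034],[.479,-.08,.02],[.479,-.307,.3]):
        j=arm.inverse_kinematics(p,R.from_matrix(M).as_quat());print(a,p,None if j is None else np.round(j,2))
E
```

```text
handle 39 mean [ 0.4896 -0.2117  0.0254] min [ 0.473 -0.218  0.021] max [ 0.506 -0.206  0.031] [ 489.4 -211.7] [ 9.8 33.5] 84.4
tongue far 159 mean [ 0.4861 -0.2167  0.0053] min [ 0.422 -0.24   0.003] max [ 0.536 -0.18   0.01 ] [ 478.8 -210. ] [113.9  59.7] 0.2
roof 932 mean [ 0.4711 -0.4188  0.093 ] min [ 0.421 -0.812  0.09 ] max [ 0.524 -0.3    0.099] [ 458.5 -555.2] [514.5  92. ] 85.0
tongue -0.29 [0.4277 0.5321]
tongue -0.27 [0.4285 0.5321]
tongue -0.25 [0.4343 0.5267]
tongue -0.23 [0.4337 0.5272]
tongue -0.21 [0.4331 0.534 ]
roof -0.4 0.4269 0.5186 0.0924
roof -0.38 0.4288 0.5191 0.0925
roof -0.36 0.4306 0.5219 0.0926
roof -0.34 0.4322 0.5242 0.0928
roof -0.32 0.4351 0.5226 0.0936
roofx 0.43 -0.8122 -0.3099
roofx 0.45 -0.812 -0.3005
roofx 0.47 -0.811 -0.3035
roofx 0.49 -0.4002 -0.3006
roofx 0.51 -0.4021 -0.3179
knobtop 69 mean [ 0.4799 -0.3071  0.1435] min [ 0.468 -0.319  0.137] max [ 0.492 -0.296  0.149] [ 479.9 -307.4] [22.5 23.2] 17.2
0 [0.479, -0.307, 0.125] [ 0.65  0.56 -0.22  2.04  0.22  0.56  0.28]
0 [0.437, 0.366, 0.034] [-0.72  0.71 -0.08  2.07  0.15  0.37 -0.92]
0 [0.479, -0.08, 0.02] [ 0.17  0.69 -0.13  2.26  0.39  0.21 -0.31]
0 [0.479, -0.307, 0.3] [ 0.73  0.34 -0.3   1.89  0.13  0.93  0.36]
3.141592653589793 [0.479, -0.307, 0.125] [ 0.14  0.61  0.5   2.06 -0.52  0.59 -2.14]
3.141592653589793 [0.437, 0.366, 0.034] [-0.08  1.   -1.08  2.05  1.19  0.93  1.3 ]
3.141592653589793 [0.479, -0.08, 0.02] [-0.13  0.71  0.28  2.27 -0.8   0.25 -2.27]
3.141592653589793 [0.479, -0.307, 0.3] [ 0.08  0.36  0.55  1.92 -0.23  0.92 -2.4 ]
```

```bash
cat >> h.py <<'E'
YAW=0.097   # case x axis u = (-sin, -cos)
def quat(yaw=YAW):
    zz=np.array([np.cos(yaw),-np.sin(yaw),0]);yy=np.array([0,0,-1.])
    return R.from_matrix(np.stack([np.cross(yy,zz),yy,zz],1)).as_quat()
def u(yaw=YAW): return np.array([-np.sin(yaw),-np.cos(yaw),0])
def st(tag=''):
    s=arm.get_state(); print(tag,round(s['time_s'],1),'p',s['ee_pos'].round(4),'F',s['ft_force'].round(1),'w',round(s['width'],4)); return s
E
python3 - <<'E'
from h import *
st()
p=arm.get_state()['ee_pos']
arm.move_l([p[0]+.05,p[1]+.06,.30])
k=np.array([.4799,-.3073])
arm.move_pose([*k,.25],quat()); arm.grip(.06); st('above')
arm.move_l([*k,.126],feed=.1,contact_N=8); st('at knob')
arm.grip(.015,strength=50); st('gripped')
print(arm.move_l([*k,.213],feed=.08,contact_N=25)); s=st('up')
im,d=snap('top'); save(im,'up.png',(290,190,420,300),5)
E
```

```text
0.1 p [ 0.2833 -0.6666  0.2382] F [-0.5  0.6 -0.2] w 0.0855
above 2.6 p [ 0.4798 -0.3078  0.25  ] F [-0.1 -0.2  0.3] w 0.0603
at knob 4.0 p [ 0.4804 -0.3076  0.1266] F [-0.1 -0.8 -0.4] w 0.0597
gripped 4.4 p [ 0.481  -0.3076  0.1268] F [0.4 0.6 3.9] w 0.0246
True
up 5.4 p [ 0.481  -0.3075  0.2118] F [ 0.4 -0.3  1.5] w 0.0243
```

View pics/up.png

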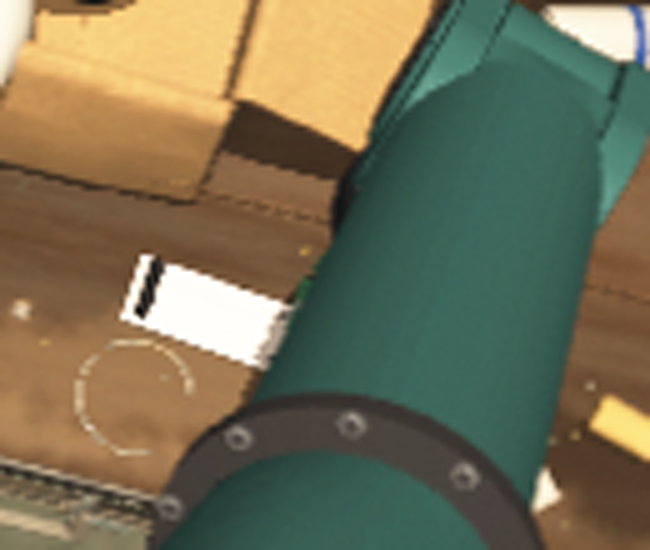

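Knob gripped and raised 85 mm to its end stop. The handle is still at about (150,287) in the crop. Drawing the cassette out.

```bash
python3 - <<'E'
from h import *
s=arm.get_state(); p=s['ee_pos']
arm.grip(.07); arm.move_l([p[0],p[1],.275])
hd=np.array([.4893,-.2130])
arm.move_l([*hd,.275],feed=.2); arm.move_l([*hd,.06],feed=.2); arm.grip(.06)
print(arm.move_l([*hd,.0175],feed=.06,contact_N=8)); st('at handle')
arm.grip(.02,strength=60); s=st('gripped')
p=s['ee_pos']; q=p-u()*.165
print(arm.move_l(q,feed=.06,contact_N=25)); st('pulled')
arm.grip(.06); p=arm.get_state()['ee_pos']; arm.move_l([p[0],p[1],.2],feed=.2)
arm.move_l([.43,.2,.25],feed=.3)
im,d=snap('top'); save(im,'out.png',(230,190,400,300),4.5)
W=cloud('top',d);x,y,z=W[...,0],W[...,1],W[...,2]
m=(x>.40)&(x<.54)&(y>-.3)&(y<-.0)
for lo,hi in((.018,.032),(.074,.09)):
    q=W[m&(z>lo)&(z<hi)&(y>(-.30 if lo>.05 else -.12))]; r=cv2.minAreaRect((q[:,:2]*1000).astype(np.float32)); print(len(q),q.mean(0).round(4),np.round(r[0],1),np.round(r[1],1),round(r[2],1))
E
```

```text
False
at handle 9.5 p [ 0.4894 -0.213   0.0175] F [ 0.3  0.9 -0.2] w 0.0598
gripped 9.9 p [ 0.4896 -0.2132  0.0183] F [-0.5  0.3  5.7] w 0.0339
False
pulled 12.8 p [ 0.5054 -0.049   0.0182] F [-1.  -4.5  5.7] w 0.0343
37 [ 0.51   -0.0912  0.0253] [510.5 -91. ] [ 9.7 35. ] 86.3
72 [ 0.496  -0.2593  0.0809] [ 500.6 -256. ] [100.4  54.9] 67.4
```

View pics/out.png

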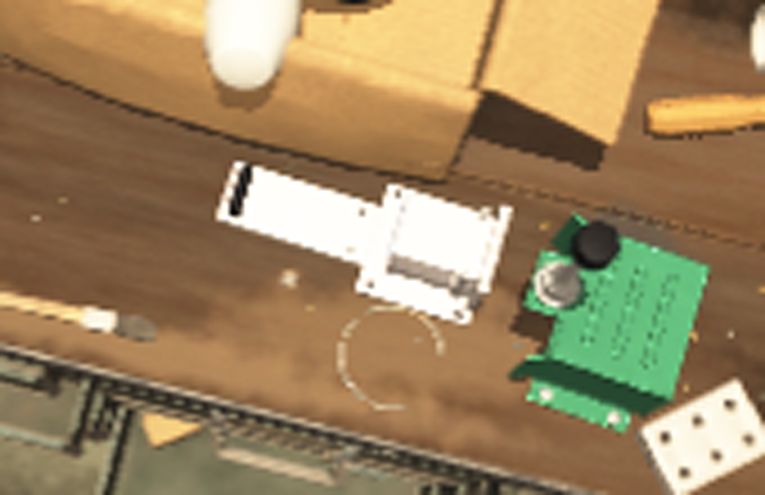

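The cassette is out and clear of the mouth, but its handle is at (0.510,-0.091), about 4 cm from where I let go. It was either knocked or slipped. That's too near the carton for the fingers, so I'll pull it towards the robot first.

```bash
python3 - <<'E'
from h import *
hd=np.array([.5102,-.0920])
arm.grip(.055)
tgt=np.array([.475,-.070])
print(arm.inverse_kinematics([*tgt,.018],quat()))
arm.move_pose([*hd,.12],quat(.08))
print(arm.move_l([*hd,.0175],feed=.08,contact_N=8)); st('at handle')
arm.grip(.02,strength=60); s=st('gripped')
print(arm.move_l([*tgt,s['ee_pos'][2]],rot=quat(),feed=.05,contact_N=25)); s=st('moved')
arm.grip(.055); st('rel'); arm.move_l([*tgt,.2],feed=.2)
arm.move_l([.43,.2,.25],feed=.3)
im,d=snap('top'); save(im,'out2.png',(230,190,400,300),4.5)
W=cloud('top',d);x,y,z=W[...,0],W[...,1],W[...,2]
q=W[(x>.40)&(x<.54)&(y>-.12)&(y<-.0)&(z>.018)&(z<.032)]; r=cv2.minAreaRect((q[:,:2]*1000).astype(np.float32)); print(len(q),q.mean(0).round(4),np.round(r[0],1),np.round(r[1],1),round(r[2],1))
# predicted points drawn by projection
o=np.array([*tgt,0])+u()*.135; v=np.array([np.cos(YAW),-np.sin(YAW),0])
f=lambda a,b,c:o+a*u()+b*v+np.array([0,0,c])
big=cv2.resize(im[190:300,230:400],None,fx=4.5,fy=4.5,interpolation=cv2.INTER_CUBIC)
for P in[f(-.038,.04,.006),f(-.038,-.04,.006),f(.036,.03,.082),f(.036,-.03,.082),f(-.024,.021,.07),f(-.024,-.021,.07),f(-.14,.018,.026),f(-.14,-.018,.026)]:
    a=(proj('top',P)[0]+.5-[230,190])*4.5; cv2.circle(big,tuple(int(t) for t in a),4,(255,0,0),1)
save(big,'out2.png')
E
```

```text
[ 0.10782781  0.68810249 -0.07540488  2.2739947   0.26019797  0.18704853
 -0.30331995]
True
at handle 17.7 p [ 0.5071 -0.0918  0.0407] F [-0.7 -1.1 -0.1] w 0.055
gripped 18.1 p [ 0.5092 -0.092   0.0429] F [ 0.9 -0.9  0.1] w 0.0201
False
moved 19.1 p [ 0.4755 -0.0701  0.0429] F [-0.1 -0.1  0.9] w 0.0202
rel 19.5 p [ 0.4751 -0.0701  0.0429] F [ 0.1  0.4 -0.4] w 0.0551
37 [ 0.5101 -0.0909  0.0253] [510.8 -90.8] [ 9.5 34.7] 83.8
```

View pics/out2.png

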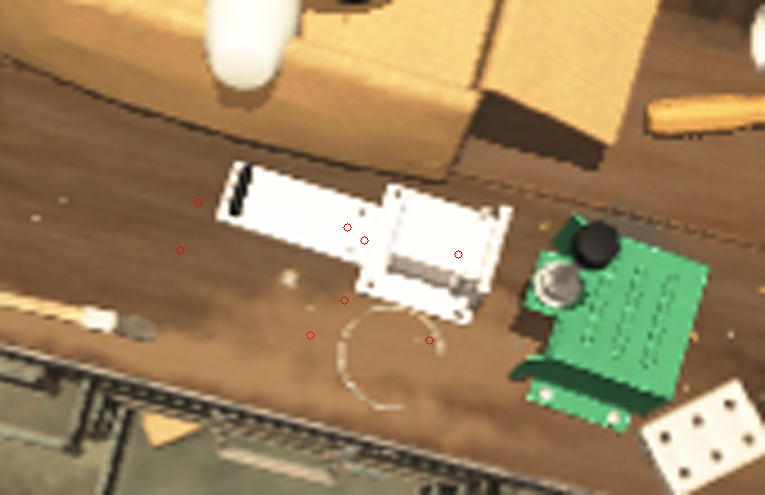

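The descent stopped at z=0.04 because the gripper touched the carton side, and the cassette did not move. I'll grip the handle across its 10 mm thickness instead, off-centre towards the robot.

```bash
python3 - <<'E'
from h import *
v=np.array([np.cos(YAW),-np.sin(YAW),0])
h0=np.array([.5103,-.0912,.0]); g=h0-.013*v; t=np.array([.475,-.070,0])-.013*v
Y=.108
best=None
for dy in(np.pi/2,-np.pi/2):
    j=arm.inverse_kinematics(g+[0,0,.018],quat(Y+dy)); print(dy,None if j is None else j.round(2))
    if j is not None:
        c=np.abs(j-[0,.8,0,1.5,0,1,0]).max()
        if best is None or c<best[0]: best=(c,dy)
dy=best[1]
arm.grip(.045)
arm.move_pose(g+[0,0,.15],quat(Y+dy))
print(arm.move_l(g+[0,0,.0175],feed=.08,contact_N=6)); s=st('at handle')
if s['ee_pos'][2]<.022:
    arm.grip(.0,strength=60); s=st('gripped')
    if s['width']>.006:
        off=s['ee_pos']-g
        p=t.copy(); p[2]=s['ee_pos'][2]; p[1]+=off[1]*0
        print(arm.move_l(p,rot=quat(YAW+dy),feed=.05,contact_N=25)); s=st('moved')
arm.grip(.045); arm.move_l([*arm.get_state()['ee_pos'][:2],.2],feed=.2)
arm.move_pose([.43,.2,.25],quat())
im,d=snap('top'); W=cloud('top',d);x,y,z=W[...,0],W[...,1],W[...,2]
q=W[(x>.40)&(x<.54)&(y>-.12)&(y<-.0)&(z>.018)&(z<.032)]; r=cv2.minAreaRect((q[:,:2]*1000).astype(np.float32)); print(len(q),q.mean(0).round(4),np.round(r[0],1),np.round(r[1],1),round(r[2],1))
o=np.array([.475,-.07,0])+u()*.135
f=lambda a,b,c:o+a*u()+b*v+np.array([0,0,c])
big=cv2.resize(im[190:300,230:400],None,fx=4.5,fy=4.5,interpolation=cv2.INTER_CUBIC)
for P in[f(-.038,.04,.006),f(-.038,-.04,.006),f(.036,.03,.082),f(.036,-.03,.082),f(-.024,.021,.07),f(-.024,-.021,.07),f(-.14,.018,.026),f(-.14,-.018,.026)]:
    a=(proj('top',P)[0]+.5-[230,190])*4.5; cv2.circle(big,tuple(int(t) for t in a),4,(255,0,0),1)
save(big,'out3.png')
E
```

```text
1.5707963267948966 [ 0.07  0.7   0.02  2.22 -0.07  0.22 -1.52]
-1.5707963267948966 [ 0.3   0.71 -0.29  2.21  0.67  0.3   0.89]
False
at handle 25.3 p [ 0.4976 -0.09    0.0179] F [-0.6  0.3  0.2] w 0.0451
gripped 25.7 p [ 0.4981 -0.0901  0.0179] F [ 1.4 -1.4  4.6] w 0.0083
False
moved 26.7 p [ 0.4608 -0.0681  0.0179] F [ 0.1 -0.1  5.7] w 0.0088
39 [ 0.4727 -0.0681  0.0257] [472.7 -67.9] [ 9.7 32.7] 87.0
```

View pics/out3.png

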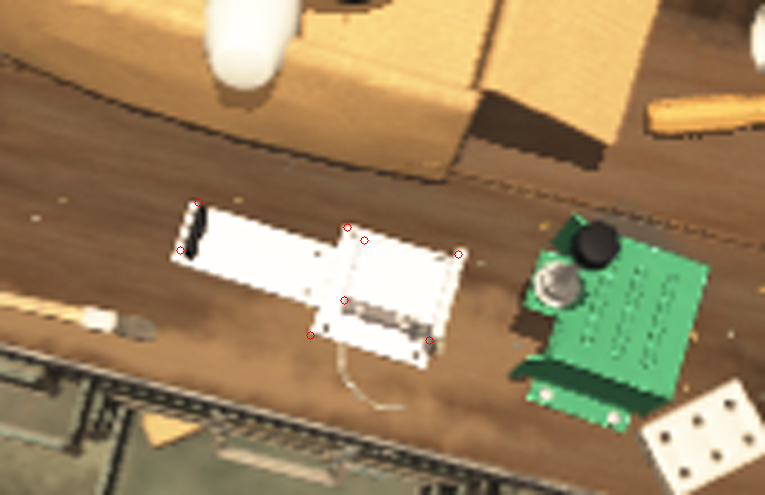

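The cassette now sits where predicted: base corners (310,335) and (347,227) agree to about 2 px, origin about (0.462,-0.205). Saw B goes into slot 2 first. The other saw will go in slot 4, so the fingers clear the first one.

```bash
cat >> h.py <<'E'
V=np.array([np.cos(YAW),-np.sin(YAW),0])
UP=np.array([0,0,1.])
def pick(c):
    c=np.array([c[0],c[1],0])
    arm.grip(.08); arm.move_pose(c+.15*UP,quat())
    hit=arm.move_l(c+.0335*UP,feed=.1,contact_N=6); s=st('at saw hit=%s'%hit)
    if hit: return False
    arm.grip(.05,strength=60); s=st('gripped')
    arm.move_l(s['ee_pos']+.07*UP,feed=.08); arm.hold(.3); s=st('lifted'); return s['width']>.055
def place(o,slot,yaw=YAW,over=.005):
    U=u(yaw); Z=np.array([.0305,.0445,.0585,.0725])[slot-1]-.011; q=quat(yaw)
    a=o-.095*U
    p=arm.get_state()['ee_pos']; arm.move_l([p[0],p[1],.14],feed=.15)
    arm.move_l(a+.14*UP,rot=q,feed=.2); s=st('over')
    arm.move_l(a+(Z+.0025)*UP,feed=.12); arm.hold(.2); s=st('entry')
    if s['width']<.055: return False
    hit=arm.move_l(o-.012*U+(Z+.0025)*UP,feed=.06,contact_N=6); s=st('in hit=%s'%hit)
    if hit: return False
    hit=arm.move_l(o+over*U+(Z+.0020)*UP,feed=.03,contact_N=12); st('seat hit=%s'%hit)
    p=arm.get_state()['ee_pos']; hit=arm.move_l([p[0],p[1],Z-.001],feed=.02,contact_N=4); s=st('down hit=%s'%hit)
    return True
E
python3 - <<'E'
from h import *
o=np.array([.4619,-.2050,0])
if pick((.4424,.2860)): print(place(o,2))
E
```

```text
at saw hit=False 32.2 p [0.4428 0.2862 0.034 ] F [-0.7 -0.6  0.4] w 0.08
gripped 32.6 p [0.4428 0.2863 0.0347] F [ 0.1 -0.   7. ] w 0.0594
lifted 33.9 p [0.4426 0.2862 0.1043] F [-0.  -0.2 -1.2] w 0.0596
over 36.4 p [ 0.4711 -0.1094  0.14  ] F [-0.1  0.4 -1.8] w 0.0597
entry 37.7 p [ 0.4715 -0.1106  0.0367] F [ 0.6 -0.1 -0.7] w 0.0596
in hit=False 39.2 p [ 0.4632 -0.1925  0.036 ] F [-0.4  0.2 -1.3] w 0.0596
seat hit=False 39.9 p [ 0.4616 -0.2102  0.0356] F [ 0.9  1.6 -0.9] w 0.0594
down hit=True 40.1 p [ 0.4617 -0.2103  0.0347] F [-0.8  1.4  7.9] w 0.0594
True
```

```bash
python3 - <<'E'
from h import *
arm.grip(.08); p=arm.get_state()['ee_pos']; arm.move_l(p-.0*u()+.12*UP,feed=.15); st()
arm.move_l([.437,.366,.2],feed=.3)
im,d=snap('top'); W=cloud('top',d);x,y,z=W[...,0],W[...,1],W[...,2]
q=W[(x>.40)&(x<.54)&(y>-.12)&(y<-.0)&(z>.018)&(z<.032)]; r=cv2.minAreaRect((q[:,:2]*1000).astype(np.float32)); print(len(q),q.mean(0).round(4),np.round(r[0],1),np.round(r[1],1),round(r[2],1))
o=np.array([.4619,-.2050,0])
f=lambda a,b,c:o+a*u()+b*V+np.array([0,0,c])
big=cv2.resize(im[200:290,240:350],None,fx=7,fy=7,interpolation=cv2.INTER_CUBIC)
for P in[f(-.038,.04,.006),f(-.038,-.04,.006),f(.036,.03,.082),f(.036,-.03,.082),f(-.024,.021,.07),f(-.024,-.021,.07),f(-.14,.018,.026),f(-.14,-.018,.026),f(-.0315,0,.047),f(0,-.0315,.047)]:
    a=(proj('top',P)[0]+.5-[240,200])*7; cv2.circle(big,tuple(int(t) for t in a),4,(255,0,0),1)
save(big,'s1.png')
E
```

```text
41.4 p [ 0.4607 -0.2097  0.1532] F [0.3 0.2 0.4] w 0.0802
37 [ 0.4599 -0.0743  0.0252] [460.2 -74.3] [ 9.7 34.4] 89.6
```

View pics/s1.png

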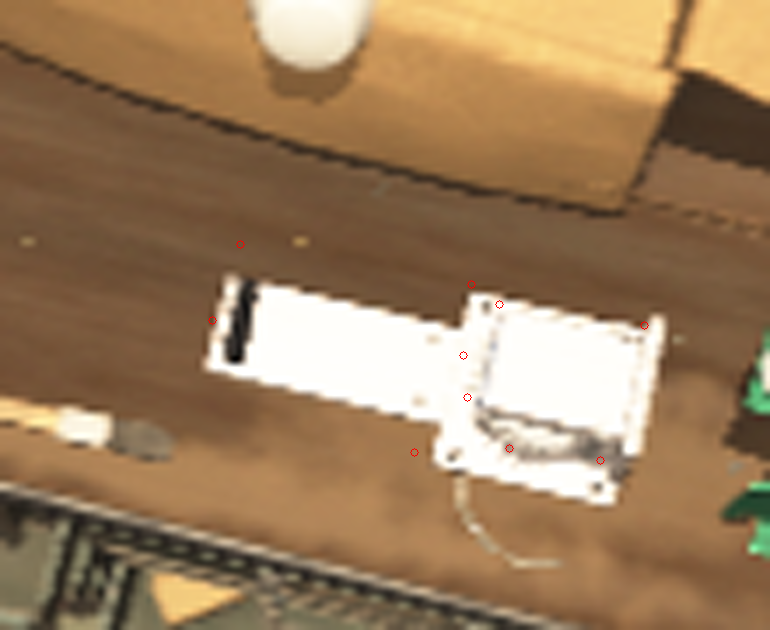

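```bash
cat >> h.py <<'E'
from scipy.optimize import least_squares
def fitc(pts,x0=(.46,-.21,.05)):
    """pts: list of ((a,b,c) cassette coords, (u,v) pixel)"""
    A=np.array([p[0] for p in pts]);B=np.array([p[1] for p in pts],float)
    def w(t): 
        U=u(t[2]);v=np.array([np.cos(t[2]),-np.sin(t[2]),0])
        return np.array([t[0],t[1],0])+A[:,:1]*U+A[:,1:2]*v+A[:,2:]*UP
    r=least_squares(lambda t:(proj('top',w(t))-B).ravel(),x0,x_scale=[.01,.01,.1])
    print('cassette',r.x.round(4),'resid px',(r.fun.reshape(-1,2)).round(1).tolist()); return r.x
E
python3 - <<'E'
from h import *
c=lambda X,Y:(X/7+240-.5,Y/7+200-.5)
t=fitc([((-.038,.04,.006),c(470,292)),((-.038,-.04,.006),c(437,463)),((.042,-.04,.006),c(612,504)),((-.145,.022,.006),c(226,275)),((-.145,-.022,.006),c(206,370)),((-.13,-.018,.026),c(241,362)),((.0385,.03,.082),c(663,316))])
im,d=load('top')
big=cv2.resize(im[215:275,290:345],None,fx=10,fy=10,interpolation=cv2.INTER_CUBIC)
U=u(t[2]);v=np.array([np.cos(t[2]),-np.sin(t[2]),0]);o=np.array([t[0],t[1],0])
def dr(P,col):
    a=((proj('top',P)+.5-[290,215])*10).astype(int); cv2.polylines(big,[a.reshape(-1,1,2)],True,col,1)
th=np.linspace(0,6.283,60)[:,None]
dr(o+.0315*(np.cos(th)*U+np.sin(th)*v)+.047*UP,(255,0,0))
dr(np.array([o+a*U+b*v+.068*UP for a,b in((-.024,.021),(.036,.021),(.036,-.021),(-.024,-.021))]),(0,0,255))
dr(np.array([o+a*U+b*v+.082*UP for a,b in((.0335,.03),(.0385,.03),(.0385,-.03),(.0335,-.03))]),(0,160,0))
save(big,'s1b.png')
W=cloud('top',d);m=(np.abs(W[...,2]-.047)<.003)&(abs(W[...,0]-.46)<.06)&(abs(W[...,1]+.21)<.06)
Q=W[m]; rel=(Q-o); print(np.c_[rel@U,rel@v,Q[:,2]].round(3)[:40].tolist())
E
```

```text
cassette [ 0.4635 -0.2104 -0.019 ] resid px [[0.3, -0.3], [-0.4, 0.2], [0.1, 0.1], [0.5, 0.2], [0.2, 0.1], [0.1, -0.1], [-0.8, -0.1]]
[[-0.004, 0.03, 0.045], [-0.004, 0.027, 0.045], [0.006, 0.025, 0.049], [0.009, 0.026, 0.048], [-0.031, 0.01, 0.047], [-0.031, 0.007, 0.048], [-0.028, 0.008, 0.048], [-0.03, 0.005, 0.044], [-0.027, 0.005, 0.048], [-0.032, 0.001, 0.048], [-0.029, 0.001, 0.048], [-0.026, 0.002, 0.046], [-0.032, -0.002, 0.046], [-0.029, -0.001, 0.045], [-0.031, -0.005, 0.046], [-0.028, -0.004, 0.046], [-0.027, -0.007, 0.047], [-0.03, -0.011, 0.045], [-0.027, -0.011, 0.049], [-0.024, -0.022, 0.045], [-0.022, -0.022, 0.049], [-0.019, -0.021, 0.049], [-0.018, -0.024, 0.049], [-0.015, -0.023, 0.047], [-0.017, -0.027, 0.047], [-0.014, -0.026, 0.046], [-0.012, -0.026, 0.049], [-0.009, -0.025, 0.047], [-0.006, -0.024, 0.046], [-0.003, -0.023, 0.047], [0.0, -0.023, 0.047], [0.006, -0.021, 0.046], [0.009, -0.021, 0.046], [-0.014, -0.029, 0.047], [-0.011, -0.029, 0.049], [-0.002, -0.026, 0.046], [0.001, -0.026, 0.049], [0.004, -0.025, 0.047], [0.009, -0.024, 0.047], [0.012, -0.023, 0.049]]
```

View pics/s1b.png

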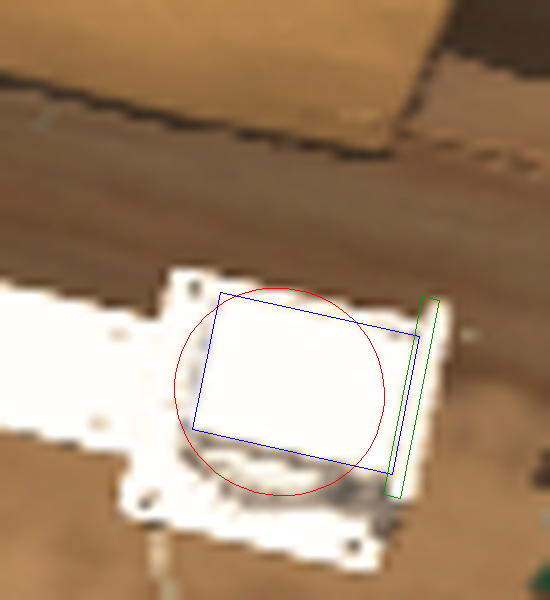

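The fit is good (residuals under 1 px): cassette at (0.4635,-0.2104), yaw -0.019. The saw front edge reads -0.032 at z=0.047, so it is seated in slot 2. Next, saw A into slot 4.

```bash
python3 - <<'E'
from h import *
o=np.array([.4635,-.2104,0])
if pick((.4370,.3660)) and place(o,4,yaw=-.019,over=.004):
    arm.grip(.08); p=arm.get_state()['ee_pos']; arm.move_l(p+.12*UP,feed=.15); st()
    arm.move_l([.437,.3,.25],feed=.3)
    im,d=snap('top'); save(im,'s2.png',(240,200,350,290),7)
    c=np.zeros(1)
    W=cloud('top',d); m=(np.abs(W[...,2]-.075)<.004)&(abs(W[...,0]-.46)<.07)&(abs(W[...,1]+.21)<.07)
    Q=W[m]; r=cv2.minAreaRect((Q[:,:2]*1000).astype(np.float32)); print(len(Q),Q.mean(0).round(4),r)
E
```

```text
at saw hit=False 45.4 p [0.4374 0.3664 0.0341] F [-1.   0.4 -0.1] w 0.0799
gripped 45.7 p [0.4373 0.3663 0.0346] F [-0.6 -1.1  6. ] w 0.0595
lifted 47.0 p [0.4371 0.3661 0.1042] F [ 0.2 -0.4 -1.1] w 0.0598
over 50.0 p [ 0.4617 -0.1146  0.14  ] F [-0.1  0.  -1.1] w 0.0598
entry 51.0 p [ 0.4622 -0.1155  0.0647] F [-0.5 -0.5 -0.8] w 0.0596
in hit=False 52.5 p [ 0.4633 -0.1979  0.064 ] F [ 0.5  0.4 -0.6] w 0.0596
seat hit=False 53.2 p [ 0.4633 -0.2143  0.0635] F [-0.2  2.   0.4] w 0.0595
down hit=True 53.4 p [ 0.4633 -0.2143  0.0626] F [-0.4 -0.   7.1] w 0.0595
 54.7 p [ 0.4616 -0.2135  0.1809] F [0.9 1.  0.6] w 0.0798
318 [ 0.4637 -0.215   0.0747] ((463.31903076171875, -217.42120361328125), (61.68407440185547, 71.6961898803711), 2.4385828971862793)
```

View pics/s2.png

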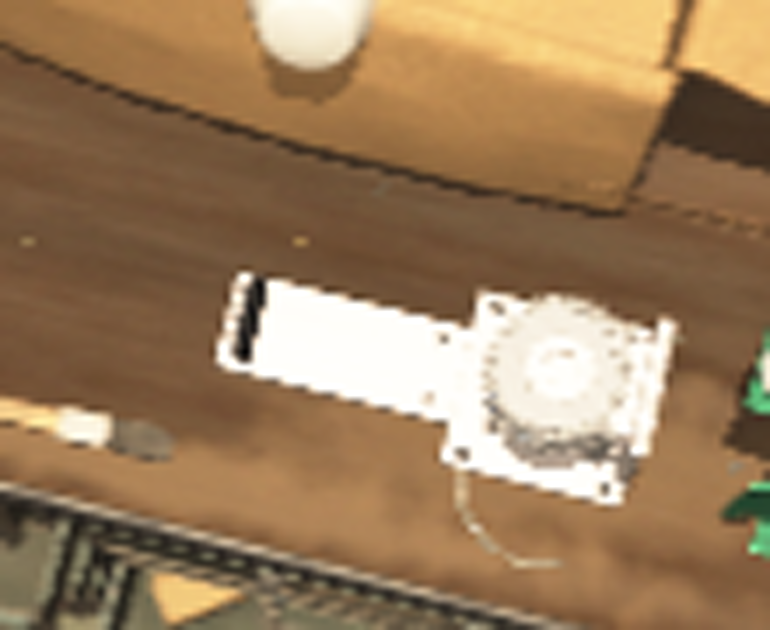

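```bash
cat >> h.py <<'E'
OC=np.array([.4766,-.3523,0]); CY=.093
E
python3 - <<'E'
from h import *
c=lambda X,Y:(X/7+240-.5,Y/7+200-.5)
t=fitc([((-.038,.04,.006),c(480,291)),((-.038,-.04,.006),c(444,461)),((.042,-.04,.006),c(615,504)),((-.145,.022,.006),c(238,270)),((-.145,-.022,.006),c(218,367)),((.0385,.03,.082),c(676,322))])
yw=t[2];h=np.array([t[0],t[1],0])-.135*u(yw); print('handle',h.round(4))
arm.grip(.055)
arm.move_pose(h+.12*UP,quat(yw))
hit=arm.move_l(h+.0175*UP,feed=.06,contact_N=6); s=st('at handle hit=%s'%hit)
if not hit:
    arm.grip(.02,strength=60); s=st('gripped')
    z=s['ee_pos'][2]
    hp=OC-(.135+.105)*u(CY); hp[2]=z
    print(hp.round(4))
    hit=arm.move_l(hp,rot=quat(CY),feed=.03,contact_N=20); st('pre hit=%s'%hit)
    im,d=snap('top'); save(im,'pre.png',(260,200,400,300),5.5)
E
```

```text
cassette [ 0.4639 -0.2144  0.0027] resid px [[0.4, -0.1], [-0.3, 0.3], [0.7, 0.5], [0.5, 0.1], [-0.2, -0.3], [-1.1, -0.5]]
handle [ 0.4643 -0.0794  0.    ]
at handle hit=False 60.3 p [ 0.4644 -0.0795  0.0178] F [0.1 0.5 0.6] w 0.0552
gripped 60.7 p [ 0.4643 -0.0795  0.0181] F [-1.3 -0.3  6.2] w 0.0344
[ 0.4989 -0.1133  0.0181]
pre hit=False 62.4 p [ 0.4974 -0.1113  0.0181] F [-2.   4.5  3.5] w 0.0343
```

View pics/pre.png

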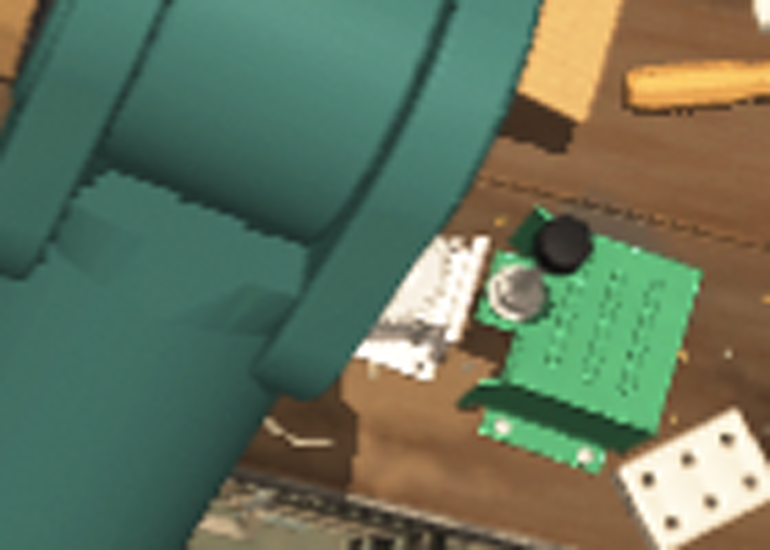

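The cassette stands in front of the mouth (front edge near (450,310)) and parallel to the case. Pushing it home.

```bash
python3 - <<'E'
from h import *
z=.0181
for s_ in(.06,.03,.008,-.004):
    p=OC-(.135+s_)*u(CY); p[2]=z
    hit=arm.move_l(p,feed=.03,contact_N=15); s=st('s=%.3f hit=%s'%(s_,hit)); 
    e=s['ee_pos']-OC; print('  cass x',round(e@u(CY)+.135,4),'lat',round(e@np.array([np.cos(CY),-np.sin(CY),0]),4))
    if hit: break
E
```

```text
s=0.060 hit=False 64.1 p [ 0.4947 -0.1581  0.0181] F [0.3 3.3 1.7] w 0.0341
  cass x -0.06 lat 0.0
s=0.030 hit=False 65.3 p [ 0.4919 -0.1884  0.0181] F [1.2 2.9 2.8] w 0.0338
  cass x -0.0296 lat -0.0
s=0.008 hit=False 66.2 p [ 0.4898 -0.2103  0.0181] F [0.6 3.2 2.5] w 0.0344
  cass x -0.0076 lat -0.0
s=-0.004 hit=False 66.7 p [ 0.4891 -0.2193  0.0181] F [0.5 8.5 3.3] w 0.0341
  cass x 0.0014 lat 0.0001
```

```bash
python3 - <<'E'
from h import *
p=OC-(.135-.009)*u(CY); p[2]=.0181
hit=arm.move_l(p,feed=.02,contact_N=20); s=st('push hit=%s'%hit); e=s['ee_pos']-OC; print(round(e@u(CY)+.135,4))
arm.grip(.055); p=arm.get_state()['ee_pos']; arm.move_l([p[0],p[1],.1],feed=.15); arm.move_l([.43,0.15,.27],feed=.3)
im,d=snap('top'); im2,_=snap('side')
a=cv2.resize(im[225:300,305:395],None,fx=4.2,fy=4.2,interpolation=cv2.INTER_CUBIC)
b=cv2.resize(im2[240:360,250:370],None,fx=3.3,fy=3.3,interpolation=cv2.INTER_CUBIC)
c=np.zeros((400,780,3),np.uint8); c[:a.shape[0],:a.shape[1]]=a; c[:396,382:778]=b; save(c,'home.png')
W=cloud('top',d);x,y,z=W[...,0],W[...,1],W[...,2]
q=W[(x>.42)&(x<.54)&(y>-.25)&(y<-.17)&(z>.018)&(z<.032)]; print('handle',q.mean(0).round(4),'was .4896 -.2117')
q=W[(z>.17)&(z<.25)&(abs(y+.307)<.04)&(abs(x-.479)<.04)]; print('knob',q.mean(0).round(4),q.max(0).round(4))
E
```

```text
push hit=False 67.1 p [ 0.4891 -0.2194  0.0181] F [ 1.  16.9  4.5] w 0.034
0.0015
handle [ 0.4877 -0.2171  0.025 ] was .4896 -.2117
knob [ 0.4793 -0.3068  0.2258] [ 0.4927 -0.2948  0.2319]
```

View pics/home.png

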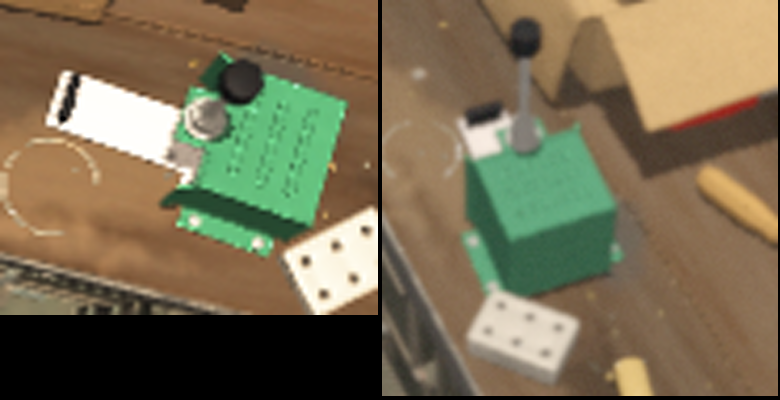

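Force rose to 17 N with no movement, so the cassette is against the back wall. The handle to knob distance is 90 mm, as it should be at home. Pressing the keeper down.

```bash
python3 - <<'E'
from h import *
k=np.array([.4808,-.3073])
arm.grip(.06); arm.move_l([.46,-.1,.29],feed=.3,rot=quat()); arm.move_l([*k,.29],feed=.2)
print(arm.move_l([*k,.2125],feed=.1,contact_N=8)); st('knob')
arm.grip(.015,strength=60); s=st('grip'); z0=s['ee_pos'][2]
hit=arm.move_l([*k,z0-.078],feed=.06,contact_N=15); st('down1 %s'%hit)
hit=arm.move_l([*k,z0-.092],feed=.02,contact_N=20); s=st('down2 %s'%hit); print('travel',z0-s['ee_pos'][2])
arm.grip(.06); p=arm.get_state()['ee_pos']; arm.move_l([p[0],p[1],.25],feed=.15); arm.move_l([.43,.1,.3],feed=.3)
im,d=snap('top'); im2,_=snap('side')
a=cv2.resize(im[225:300,305:395],None,fx=4.2,fy=4.2,interpolation=cv2.INTER_CUBIC)
b=cv2.resize(im2[240:360,250:370],None,fx=3.3,fy=3.3,interpolation=cv2.INTER_CUBIC)
c=np.zeros((400,780,3),np.uint8); c[:a.shape[0],:a.shape[1]]=a; c[:396,382:778]=b; save(c,'end.png')
W=cloud('top',d);x,y,z=W[...,0],W[...,1],W[...,2]
q=W[(x>.42)&(x<.54)&(y>-.25)&(y<-.17)&(z>.018)&(z<.032)]; print('handle',q.mean(0).round(4))
q=W[(z>.136)&(z<.25)&(abs(y+.307)<.03)&(abs(x-.479)<.03)]; print('knob',len(q),q.mean(0).round(4),q.max(0).round(4),'initially mean .1435 max .149')
st()
E
```

```text
False
knob 73.1 p [ 0.4813 -0.3074  0.213 ] F [-0.3 -0.2  0.6] w 0.0598
grip 73.5 p [ 0.4811 -0.3075  0.2131] F [-0.9  0.2  1.4] w 0.0242
down1 False 75.0 p [ 0.481  -0.3075  0.1349] F [ 3.1 -2.5 -4.4] w 0.024
down2 True 75.5 p [ 0.4811 -0.3075  0.1283] F [-0.3  1.4  5.1] w 0.0244
travel 0.08471800535446802
handle [ 0.4875 -0.2172  0.0255]
knob 69 [ 0.48   -0.3072  0.1429] [ 0.493  -0.2954  0.1476] initially mean .1435 max .149
 78.5 p [0.43   0.0986 0.2996] F [-0.5 -0.6 -0.3] w 0.0602
```

View pics/end.png

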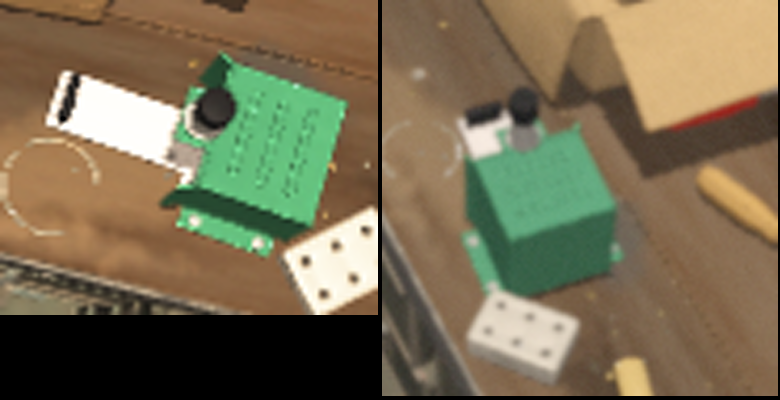

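The keeper is down (knob at (213,107), back at its starting height), and the cassette handle and bystanders have not moved. Handing in.

```bash
python3 -c "
from h import *
arm.job_done(); st('done')"
```

```text
the job is handed in; nothing more can be done
the job is handed in; nothing more can be done
```

Both saws are in the cassette, the cassette is home in the case, and the keeper is down. I handed the job in at about 79 s on the robot's clock. Only two saws were present; I left the blue and orange lookalike discs where they were.

**What I did**
- I raised the keeper and drew the cassette out.
- I seated one saw in slot 2 and the other in slot 4 while the cassette was outside.
- I then pushed the cassette in and pressed the keeper down.

**Last checks**
- **Saws seated:** the slot 4 saw's centre was about 1 mm from the cassette origin. The slot 2 saw's front edge read -32 mm, against -31.5 mm expected when seated.
- **Cassette home:** it stopped solidly at the back, with force reaching 17 N and no movement. The handle is 90 mm from the knob, as it should be at home.
- **Keeper down:** it travelled 84.7 mm to its stop, and the knob is within about 1 mm of its starting height.
- **Not checked:** I could not see the saws once they were inside the case. The keeper passed in front of them without obstruction.

**What disagreed or went wrong**
- After I drew the cassette out, it stood about 4 cm from where I had let go, too near the carton. It was either knocked or the grip slipped.
- My first attempt to regrip the handle touched something, most likely the carton, and stopped at the 8 N contact limit. I gripped it another way and moved the cassette clear.
- The cassette now sits about 5 mm deeper than at the start, so it was probably not fully home then.

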